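# Uncover the hot casserole with the lid lifter

## Task

The casserole is ready: first turn the hotplate's knob fully back to off, then take the lid lifter from its rest and use it to lift the hot lid off the pot by its loop, keeping the lid level. Set the lid gently down flat in the middle of the cork trivet, unhook the lifter and hang it back in its rest. The lid is hot, so no part of the robot itself may touch it; leave the pot and the other kitchen things standing where they are.

Things in the scene. Friction and masses are not known exactly. Their poses are not given: they have to be found in the camera images.
- hotplate: Portable electric hotplate, steel box 340 (x) by 250 (y) mm, top 55 mm above the worktop, fixed. Origin: centre of its underside on the worktop; x runs from its front (knob side, nearest the robot) to its back, z up. Its round iron plate (radius 93 mm, top at 65 mm) is centred at x = +40 mm, the knob's axis at x = -132 mm.
- knob (a joint): Angle of the hotplate's knob, rad. 0 is off, against a stop; it grows as the knob is turned clockwise seen from above (more heat, at most 2.6), so turn it counter-clockwise to switch off. Light friction (0.05 N m): it stays where it is left. Starts at 0.8 to 1.4.
- knob_grip (a point): On the knob's vertical axis at grip height, 92 mm above the worktop. Black knob: disc of 44 mm diameter (top 69 mm above the worktop) with an upright bar grip 42 mm long, 14 mm thick, top 99 mm above the worktop. The point turns with it: x along the bar, z up; a white line on top marks the bar's -x end, which points to the hotplate's front at off.
- pot: Steel casserole, radius 90 mm, 70 mm high, 1.8 kg, standing loose on the iron plate; a loop handle on each side (+y and -y) reaches 120 mm from the centre. Origin: centre of its underside, 65 mm above the worktop; z up.
- lid: The pot's hot steel lid, about 0.4 kg: radius 92 mm, dome 18 mm high at the middle; below its flange a plug (radius 80, depth 6 mm) sits loosely in the pot's mouth. Origin: centre of the plug's flat underside (64 mm above the pot's origin when on the pot), z up. On it stands an upright dark-steel loop of 8 mm round bar, its feet at y = -37 and +37 mm.
- loop (a point): Middle of the loop's straight horizontal bar (8 mm thick, 54 mm long, along this point's y), 52 mm above the lid's origin. The opening below it is 30 mm high, down to the dome, and about 62 mm wide, and goes through along x: it can be hooked from either side. The lid's centre of mass is below the middle of the bar.
- lifter: Lid lifter, about 0.24 kg: wooden T handle along y (130 mm long, 22 wide in x, 20 high) with a cranked flat steel shank, 24 mm wide, down from its middle to a flat hook pointing to +x. Origin: centre of the handle, where to grip it from above (fingers closing along x); z up. At the start the handle lies in the rest's forks and the hook hangs between the uprights.
- hook (a point): Where a loop's bar bears on the lifter's hook: on the prong's top face at x = +4, y = 0, z = -100 mm in the lifter's frame, axes as the lifter. Prong 24 mm wide (y), 5 mm thick, underside at z = -105. The mouth, open upward, runs from the shank's face at x = -11.5 to the upturned tip at x = +19 to +24 mm, which stands 10 mm above the top face.
- rest: Rest for the lifter, steel, fixed: base plate 110 (x) by 150 (y) by 8 mm, two uprights at y = -50 and +50 mm (6 mm thick, 32 wide), each topped by a fork open upward: a flat seat 128 mm above the worktop between flared ears (27 mm apart at the seat, 45 mm at their tips 153 mm above the worktop). Origin: centre of its underside; z up.
- rest_seat (a point): Where the centre of the lifter's handle lies when it hangs in the rest: 138 mm above the rest's origin; the handle then lies along the point's y. The lifter may hang either way round.
- trivet: Round cork trivet on the worktop, fixed, radius 85 mm, 14 mm thick. Origin: centre of its underside, so its top is 14 mm above the origin.
- mug: White mug, radius 41 mm, 92 mm high, handle at its +y. Origin: centre of its underside. Bystander.
- bowls: Stack of white bowls, radius 64 mm, 74 mm high. Origin: centre of its underside. Bystander.
- jar: Glass jar with a cap, radius 26 mm, 105 mm high. Origin: centre of its underside. Bystander.
- mill: Wooden pepper mill, radius 28 mm, 142 mm high. Origin: centre of its underside. Bystander.
- tumbler: Drinking glass standing upside down, radius 38 mm, 88 mm high. Origin: centre of its underside. Bystander.
Mind the look-alikes: they are no part of the job. What is shaped like the lid but red is not meant.

How it is judged:
By the outcome, as a careful person would: the job done as asked, in the order asked, and still so for the second after the job is handed in, with the robot touching nothing.
It also fails if it takes over 72 s, if anything falls off the work surface, if the arm or the gripper's body presses on something with over 40 N, if the wrist force passes 120 N, or if a joint passes its speed limit or range.

## Robot

A 6-joint arm with a two-finger parallel gripper is mounted at the origin on the work surface. World frame = base frame: x ahead of the robot, y to its left, z up, the work surface at z = 0. Lengths are in mm, angles in degrees, forces in N, time in s.
With the tool pointing down it reaches from about 225 to 725 mm from the base axis. Payload 3.1 kg.
Tool frame: the origin (TCP) lies at the very end of the fingers, on their centre line; the grasp point (between the pads) lies 19 mm behind it (grasp_offset is the distance from the TCP to the grasp point, in mm); z points along the fingers, y is the line along which they close (so a half turn about z gives the same grasp; the last joint's range is limited). The gripper opens to 85 mm and grips with 20 to 120 N. Pads are 22 mm wide; open, the fingers measure 114 mm over their backs; the gripper's body (76 mm by 85 mm) begins 54 mm behind the grasp point. The pads swing forward as they close: fully open they stand 13 mm farther back than shut.
Start: joints at [60.688, 2.75, 5.684, 92.934, 0, 82.678], TCP at [196.591, 486.795, 231.312] pointing down, gripper open.
Joint ranges: [-166.93, 166.93], [-56.73, 111.36], [-69.38, 81.34], [-121.58, 131.49], [-85.45, 84.26], [-180, 180]. Speed limits (degrees/s): [159.86, 159.86, 180, 180, 180, 180].

## Interface

Orientations are given as a 3x3 rotation matrix whose columns are the frame's x, y, z axes.
In Python, from bench import get_obs, snapshot, camera_info, job_done, grasp_offset gives the robot as it stands.
- The arm moves only by the tool jog_arm, never from a script. Its argument "series" is a list that holds one entry, the list of rows, each a list of 7 numbers: the turn, a rotation vector about the tool's x, y, z in degrees, then the shift along the tool's x, y, z in m, then the opening, from -1 (shut) to 1 (fully open). In form: [[[ax, ay, az, tx, ty, tz, claw], ...]]. A call has 1 to 5 rows; each row is the pose to reach, as a shift and turn from the pose commanded when the call began, along the tool's axes at that moment; what a row does not reach only later rows make up. A row lasts 1/8 s, in which the tool goes at most 62.5 mm and 10.7 degrees, less where a joint would pass 70% of its speed; a pose out of reach is approached as far as the arm can. A call with a gripper value outside its range is refused whole. The fingers move at their own pace and stop on an object; the grip force is fixed at half the most. Time passes only in rows, so rows that repeat a pose let the fingers close. It gives the time, the measured TCP pose, the force, the opening and the grip force at its end, in the units of the state.
- get_obs(): the state, without advancing time (a new reading comes with each control period).
- snapshot(name): name is "scene" or "top" or "wrist"; returns (picture, depth): 420x560x3 uint8, red, green, blue; 420x560 float32, mm along the optical axis (not along the pixel's ray), 0 where there is no reading.
- camera_info(name): a dict with "fx", "fy", "cx", "cy" (pixels), "world_from_camera" (4x4, takes a point from camera to world coordinates). Camera axes: x right, y down, z forward; pixel columns grow to the right and rows downward; lengths in mm; the calibration is good to about 2 mm. A picture is of the moment at which its call begins: read the wrist's pose just before it. camera_info takes no time and is no camera call; for the wrist camera it gives the pose at the moment of the call.
- job_done(): hands the job in; it is judged then, once.
The state is a dict: "clock": time; "joint_pos": joint angles; "qd": joint speeds; "tau": joint torques, N m; "position": TCP position; "eef_rot": TCP orientation; "wrist_force": force on the tool from outside, world axes, zero at the start; "torque": the same for the moment, N m; "gripper_width": finger opening in mm; "finger_force": force on a finger pad.
Only numpy, scipy, OpenCV 4.12 (cv2) and the standard library are available. Lean on these libraries where they do the work, as an engineer would, in place of code of your own. Each camera call takes 0.05 s, during which the arm holds its last target. There are 200 camera calls.

## Working session

There is one attempt and no reset: what is moved stays moved. The work goes in short steps, Python scripts to look and compute and a tool call to move; the robot and the scene stay as the last step left them, time stands still between calls to the robot, and variables do not carry over. Pictures are saved under pics/ and viewed, at most 10 in all, crops included, and the job is handed in when it is done.

Besides the shell and the picture viewer there is one more tool, called after "Call:" as name([rows], argument=value, ...), one row to a line, values as JSON. jog_arm: Moves the arm, as the interface text tells. Its arguments: {"type":"object","properties":{"series":{"type":"array","items":{"type":"array","items":{"type":"array","items":{"type":"number"}}}}},"required":["series"]}

```bash
ls; mkdir -p pics; python3 - <<'E'
from bench import *
import cv2,numpy as np
o=get_obs();print(o['position'],o['eef_rot'],o['gripper_width'],grasp_offset)
for n in("scene","top"):
    im,d=snapshot(n);cv2.imwrite(f'pics/{n}0.png',im[:,:,::-1]);np.savez(f'{n}0.npz',im=im,d=d)
    c=camera_info(n);print(n,c)
E
```

```text
pics
[196.28142556 486.25764631 230.10408599] [[-9.27270499e-01  3.74390303e-01 -1.15004980e-03]
 [ 3.74391959e-01  9.27268208e-01 -2.08129212e-03]
 [ 2.87189031e-04 -2.36049018e-03 -9.99997173e-01]] 85.6629027616059 18.700000000000003
scene {'fx': 381.04968306456357, 'fy': 381.04968306456357, 'cx': 282.29890471915814, 'cy': 211.65038163906058, 'world_from_camera': array([[-8.37736743e-01,  3.29750403e-01, -4.35272123e-01,
         9.83215565e+02],
       [ 5.45799297e-01,  5.30911889e-01, -6.48255886e-01,
         8.17286414e+02],
       [ 1.73285059e-02, -7.80638993e-01, -6.24741935e-01,
         8.90477664e+02],
       [ 0.00000000e+00,  0.00000000e+00,  0.00000000e+00,
         1.00000000e+00]])}
top {'fx': 437.7102783408124, 'fy': 437.7102783408124, 'cx': 274.86317285221713, 'cy': 205.3155734412128, 'world_from_camera': array([[ 9.36898656e-03, -9.90213565e-01,  1.39245528e-01,
         2.78466087e+02],
       [-9.99699547e-01, -1.24295599e-02, -2.11263320e-02,
         3.99324886e+01],
       [ 2.26503411e-02, -1.39005759e-01, -9.90032505e-01,
         1.19933566e+03],
       [ 0.00000000e+00,  0.00000000e+00,  0.00000000e+00,
         1.00000000e+00]])}
```

View pics/top0.png

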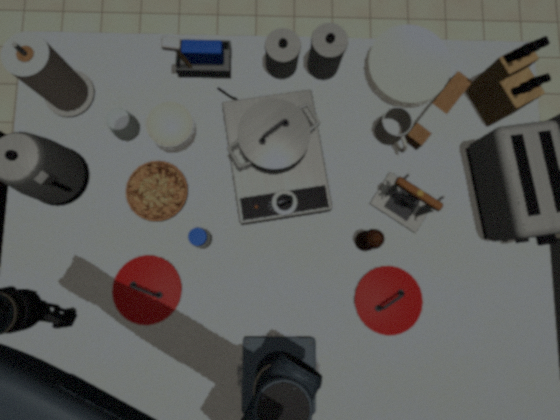

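View pics/scene0.png

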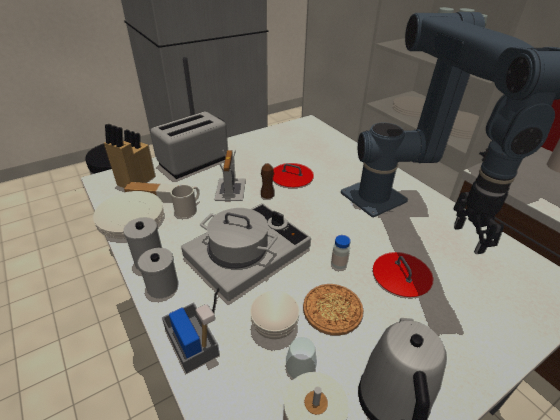

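The top view shows: the hotplate with knob (285,203), the pot with grey lid (274,133), the lifter in its rest (412,197) and a round brown mat (157,190). There are two red lids, (147,290) and (388,300), which are look-alikes. I'll enlarge the parts that matter.

```bash
cat > h.py <<'E'
import numpy as np,cv2
from bench import *
def cloud(n,d,c=None):
    c=c or camera_info(n);v,u=np.mgrid[:420,:560]
    P=np.stack([(u-c['cx'])/c['fx']*d,(v-c['cy'])/c['fy']*d,d],-1)
    T=c['world_from_camera'];return P@T[:3,:3].T+T[:3,3]
def ray(c,u,v,z):
    T=c['world_from_camera'];r=T[:3,:3]@np.array([(u-c['cx'])/c['fx'],(v-c['cy'])/c['fy'],1])
    o=T[:3,3];return o+r*(z-o[2])/r[2]
E
python3 - <<'E'
from h import *
a=np.load('top0.npz');b=np.load('scene0.npz');t=a['im'];s=b['im']
def cr(im,u,v,w,h,W,H):return cv2.resize(im[v:v+h,u:u+w],(W,H),interpolation=cv2.INTER_CUBIC)
top=np.hstack([cr(t,225,90,100,75,400,300),cr(t,235,165,100,75,400,300)])
bot=np.hstack([cr(t,355,160,100,75,400,300),np.hstack([cr(t,120,155,75,75,200,300),cr(s,205,140,60,70,200,300)])])
g=np.vstack([top,bot]);g=np.clip(g*1.6,0,255).astype(np.uint8)
cv2.imwrite('pics/m1.png',g[:,:,::-1])
c=camera_info('top');X=cloud('top',a['d'])
m=lambda P:np.round(P,1)
# trivet
hsv=cv2.cvtColor(t,cv2.COLOR_RGB2HSV)
z=X[...,2]
print('table z',np.median(z[240:260,230:330]))
reg=np.zeros(z.shape,bool);reg[150:230,115:200]=1
k=reg&(z>7)&(z<25);p=X[k];print('trivet',m(p.mean(0)),m((p.min(0)+p.max(0))/2),m(np.ptp(p,axis=0)),np.median(p[:,2]))
# hotplate top
reg[:]=0;reg[80:230,215:340]=1
k=reg&(z>48)&(z<61);cn=X[k][:,:2].astype(np.float32);print('hot',cv2.minAreaRect(cn),np.median(X[k][:,2]))
k=reg&(z>83)&(z<110);reg2=reg.copy();reg2[:185]=0
k=reg2&(z>88)&(z<106);print('bar',k.sum(),cv2.minAreaRect(X[k][:,:2].astype(np.float32)),m(X[k].mean(0)))
k=reg&(z>170);print('loop',k.sum(),cv2.minAreaRect(X[k][:,:2].astype(np.float32)),m(X[k].mean(0)))
k=reg&(z>130)&(z<166);print('lid',cv2.minEnclosingCircle(X[k][:,:2].astype(np.float32)),z[k].max())
reg[:]=0;reg[165:240,360:455]=1
k=reg&(z>140)&(z<152);print('handle',k.sum(),cv2.minAreaRect(X[k][:,:2].astype(np.float32)),m(X[k].mean(0)),z[reg].max())
k=reg&(z>4)&(z<13);print('base',k.sum(),cv2.minAreaRect(X[k][:,:2].astype(np.float32)))
for nm,(u0,v0,u1,v1) in dict(mill=(350,225,390,252),jar=(185,225,212,250),mug=(370,100,415,155),bowls=(145,98,198,152),can=(262,25,300,80),can2=(305,22,350,80),toaster=(460,110,560,240)).items():
    r=X[v0:v1,u0:u1].reshape(-1,3);r=r[r[:,2]>40];print(nm,m(r.min(0)),m(r.max(0)))
E
```

```text
table z -0.03940686198723142
trivet [481.6 339.8  13.9] [478.8 342.1  14.3] [196.8 172.9  14.6] 13.910520451309253
hot ((577.1785888671875, 14.429931640625), (339.8997497558594, 249.94683837890625), 9.633541107177734) 54.87604343649491
bar 97 ((447.3796081542969, -7.062660217285156), (14.57667064666748, 40.18845748901367), 23.044790267944336) [446.7  -7.5  97.7]
loop 180 ((459.734130859375, 43.07347869873047), (54.287620544433594, 358.5035400390625), 82.38192749023438) [473.1  30.8 600.4]
lid ((603.9253540039062, 31.650426864624023), 102.93050384521484) 165.91403575709705
handle 520 ((437.51031494140625, -287.8890686035156), (115.91956329345703, 202.04312133789062), 25.975711822509766) [ 455.1 -329.4  146.7] 1199.335660474941
base 1447 ((461.7212219238281, -354.79718017578125), (208.0714111328125, 264.2525634765625), 0.8384667634963989)
mill [ 278.5 -250.1   40. ] [ 375.3   39.9 1199.3]
jar [278.5  39.9  41.2] [ 375.7  232.6 1199.3]
mug [ 278.5 -369.4   40.1] [ 742.7   39.9 1199.3]
bowls [278.5  39.9  40.1] [ 716.4  363.2 1199.3]
can [278.5 -43.7  40.2] [ 906.7   47.  1199.3]
can2 [ 278.5 -165.2   40. ] [ 907.4   39.9 1199.3]
toaster [ 278.5 -679.8   40. ] [ 717.    39.9 1199.3]
```

View pics/m1.png

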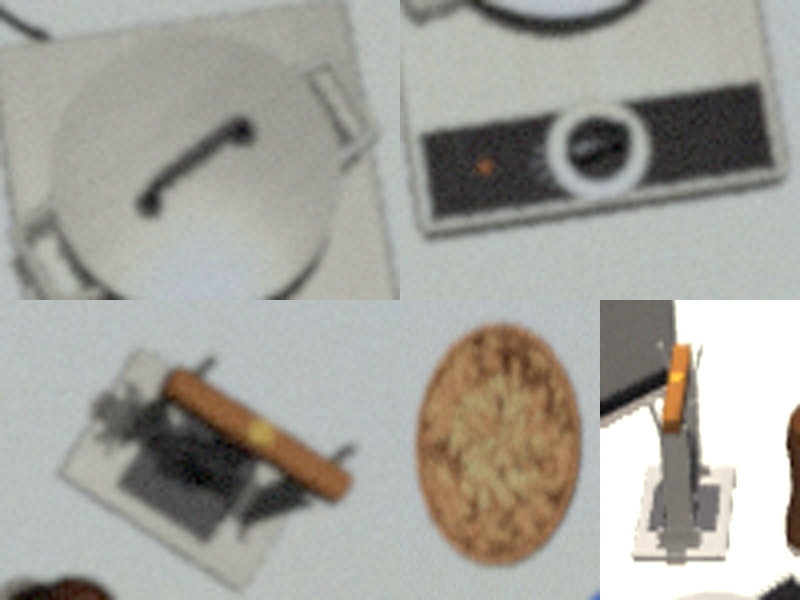

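The enlarged crops settle three things:
- **Lid:** the grey lid on the pot, with its dark loop running diagonally, is the one meant. The red ones are excluded.
- **Trivet:** the brown mottled disc at (157,190) is the only cork disc (14 mm thick), so it is the trivet.
- **Knob:** the white mark is at the left end of the bar, so the knob is about 1.34 rad from off.

The first run counted zero-depth pixels as points, so I'll measure again without them.

```bash
cat >> h.py <<'E'
def yawR(y): # tool down, tool-y at world yaw y (deg)
    y=np.radians(y);c,s=np.cos(y),np.sin(y)
    return np.array([[-s,c,0],[c,s,0],[0,0,-1.]]).T.T if 0 else np.array([[-s,c,0],[c,s,0],[0,0,-1.]])
def go(x,y,z,yaw):
    from scipy.spatial.transform import Rotation as Ro
    o=get_obs();R=np.array(o['eef_rot']);p=np.array(o['position'])
    t=R.T@(np.array([x,y,z])-p)/1000;r=Ro.from_matrix(R.T@yawR(yaw)).as_rotvec(degrees=True)
    print('clk',round(o['clock'],2),'row turn',np.round(r,1),'shift',np.round(t,4))
E
python3 - <<'E'
from h import *
a=np.load('top0.npz');X=cloud('top',a['d']);X[a['d']<=0]=np.nan;z=X[...,2]
m=lambda P:np.round(P,1)
def f(nm,u0,v0,u1,v1,lo,hi):
    r=X[v0:v1,u0:u1].reshape(-1,3);r=r[(r[:,2]>lo)&(r[:,2]<hi)];q=r[:,:2].astype(np.float32)
    (cx,cy),(w,h),an=cv2.minAreaRect(q);print(nm,len(r),'rect',m([cx,cy,w,h,an]),'mean',m(r.mean(0)),'circ',m(np.r_[cv2.minEnclosingCircle(q)]) if 0 else m(np.r_[cv2.minEnclosingCircle(q)[0],cv2.minEnclosingCircle(q)[1]]),'med z',m(np.median(r[:,2])))
f('trivet',115,150,200,230,7,25)
f('loop',225,90,325,175,172,190)
f('lid',225,90,325,175,136,166)
f('bar',260,185,310,225,90,106)
f('handle',360,165,455,240,142,152)
f('base',360,165,455,240,5,12)
f('mill',350,225,390,252,60,160);f('jar',185,225,212,250,85,115);f('mug',370,100,415,155,80,100);f('bowls',145,98,198,152,60,85)
f('can',262,25,300,80,90,300);f('toaster',460,110,560,240,100,300);f('block',400,35,545,150,30,300)
# handle edges via colour
im=a['im'].astype(int);k=(im[...,0]-im[...,2]>40);k[:165]=0;k[235:]=0;k[:,:385]=0;k[:,450:]=0
v,u=np.nonzero(k);c=camera_info('top')
q=np.array([ray(c,x,y,148)[:2] for x,y in zip(u,v)],np.float32);print('handle col',len(q),cv2.minAreaRect(q),q.mean(0))
# lid loop by colour dark
g=a['im'].max(-1);k=np.zeros(g.shape,bool);k[112:148,255:293]=g[112:148,255:293]<75
v,u=np.nonzero(k);q=np.array([ray(c,x,y,183)[:2] for x,y in zip(u,v)],np.float32);print('loop col',len(q),cv2.minAreaRect(q),q.mean(0))
# hook side from scene depth: points in the rest region between base and handle
b=np.load('scene0.npz');Y=cloud('scene',b['d']);Y[b['d']<=0]=np.nan;r=Y.reshape(-1,3)
print(camera_info('wrist')['world_from_camera'].round(2))
np.save('Y.npy',r)
go(447.2,-7.4,150,23)
E
```

```text
trivet 2988 rect [478.6 341.3 197.9 171.3   0.9] mean [481.6 339.8  13.9] circ [478.3 356.8 121.3] med z 13.9
loop 105 rect [609.6  23.8   8.9  77.   38.4] mean [608.7  24.8 182.3] circ [608.6  23.   38.5] med z 183.2
lid 3888 rect [610.4  23.7 182.2 181.9  72.1] mean [608.   23.3 142.9] circ [610.8  22.9  92.3] med z 142.9
bar 93 rect [447.6  -7.2  14.6  39.8  22.6] mean [447.1  -7.8  98. ] circ [446.3  -7.9  20.1] med z 98.2
handle 491 rect [ 437.8 -288.5  115.9  200.6   26. ] mean [ 458.9 -332.7  147.1] circ [ 409.4 -301.3  101.4] med z 147.2
base 1206 rect [ 460.2 -354.2  204.6  263.1    0.8] mean [ 450.4 -326.5    8.1] circ [ 465.4 -353.   156.6] med z 8.1
mill 353 rect [ 350.9 -227.8   44.9   46.3   61.8] mean [ 349.9 -224.4  125. ] circ [ 351.4 -229.5   25.1] med z 129.3
jar 279 rect [3.515e+02 2.103e+02 4.270e+01 4.440e+01 3.000e-01] mean [351.6 210.4 104.4] circ [351.7 211.   23.1] med z 104.7
mug 245 rect [ 660.1 -303.    81.    90.9   72.2] mean [ 662.1 -305.1   88.7] circ [ 653.3 -308.8   52.4] med z 89.6
bowls 1165 rect [653.1 300.  127.1 126.    2.3] mean [654.3 301.2  
[... 240 characters left out ...]
522.4 -617.5  176.3] med z 178.8
block 10088 rect [ 750.9 -494.   349.8  359.4   84.2] mean [ 744.4 -493.4  101. ] circ [ 751.6 -484.4  236.3] med z 66.2
handle col 300 ((461.0478515625, -336.0630187988281), (121.4569320678711, 15.958861351013184), 56.801815032958984) [ 460.74103 -336.94424]
loop col 182 ((601.6187133789062, 23.654708862304688), (20.07664680480957, 86.91238403320312), 38.147342681884766) [605.3838   22.38745]
[[ 3.7000e-01  8.8000e-01  2.9000e-01  1.2104e+02]
 [ 9.3000e-01 -3.5000e-01 -1.2000e-01  5.1605e+02]
 [-0.0000e+00  3.2000e-01 -9.5000e-01  3.7348e+02]
 [ 0.0000e+00  0.0000e+00  0.0000e+00  1.0000e+00]]
clk 0.1 row turn [-0.1  0.  45. ] shift [-0.4175 -0.3637  0.0809]
```

Call:
jog_arm([
  [[0,0,0,-0.04,-0.035,0,0],[0,0,0,-0.08,-0.07,0,0],[0,0,0,-0.12,-0.105,0,0],[0,0,0,-0.165,-0.145,0,0],[0,0,0,-0.21,-0.182,0,0]],
])

```text
clock: 0.72
position: [323.4, 237.7, 230.9]
eef_rot: [[-0.928, 0.374, -0.0], [0.374, 0.928, -0.0], [-0.0, -0.0, -1.0]]
wrist_force: [0.6, 0.3, 0.0]
gripper_width: 42.6
finger_force: 0.0
```

Call:
jog_arm([
  [[0,0,9,-0.04,-0.035,0.01,0],[0,0,18,-0.08,-0.07,0.02,0],[0,0,27,-0.12,-0.105,0.04,0],[0,0,36,-0.165,-0.145,0.06,0],[0,0,45,-0.2075,-0.182,0.08,0]],
])

```text
clock: 1.35
position: [447.8, -8.9, 150.4]
eef_rot: [[-0.386, 0.923, 0.0], [0.923, 0.386, 0.0], [0.0, 0.0, -1.0]]
wrist_force: [1.0, 0.8, 0.6]
gripper_width: 43.0
finger_force: 0.0
```

Call:
jog_arm([
  [[0,0,0,0,0,0,0],[0,0,0,0,0,0,0]],
])

```text
clock: 1.6
position: [446.8, -6.8, 150.9]
eef_rot: [[-0.391, 0.92, -0.002], [0.92, 0.391, 0.001], [0.001, -0.001, -1.0]]
wrist_force: [0.9, -0.2, 0.2]
gripper_width: 42.7
finger_force: 0.0
```

```bash
python3 - <<'E'
from h import *
np.savez('wc1.npz',**camera_info('wrist'));im,d=snapshot('wrist');np.savez('w1.npz',im=im,d=d)
cv2.imwrite('pics/w1.png',np.clip(im[:,:,::-1]*1.3,0,255).astype(np.uint8))
print(get_obs()['joint_pos'],get_obs()['position']);go(447.2,-7.4,75,23)
E
```

```text
[-9.43556806e+00 -9.10062976e+00 -1.47449669e+01  8.43892520e+01
  2.63910537e-02  5.74777972e+01] [447.02196042  -6.32438842 151.44255981]
clk 1.65 row turn [-0.  -0.   0.1] shift [-0.0011 -0.0002  0.0764]
```

View pics/w1.png

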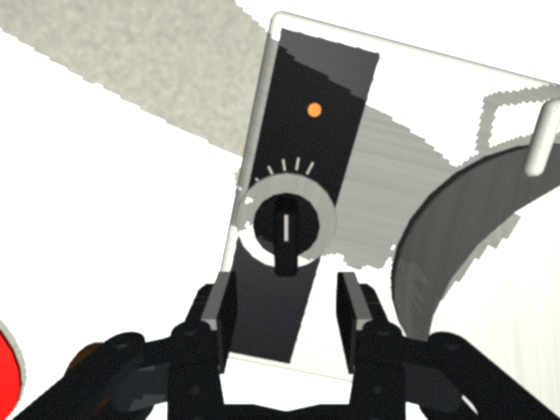

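The wrist view shows the knob bar upright at (286,235), midway between the open fingers and aligned with them. The white mark is at its upper (far) end. I'll go down, grip and turn it counter-clockwise, which is a negative turn about tool z.

Call:
jog_arm([
  [[0,0,0,0,0,0.035,0],[0,0,0,0,0,0.065,0],[0,0,0,0,0,0.076,0],[0,0,0,0,0,0.076,-1],[0,0,0,0,0,0.076,-1]],
])

```text
clock: 2.28
position: [446.7, -7.0, 76.7]
eef_rot: [[-0.392, 0.92, -0.001], [0.92, 0.392, -0.001], [-0.001, -0.002, -1.0]]
wrist_force: [-4.1, -0.3, 2.6]
gripper_width: 12.7
finger_force: 60.8
```

Call:
jog_arm([
  [[0,0,0,0,0,0,-1],[0,0,0,0,0,0,-1],[0,0,0,0,0,0,-1]],
])

```text
clock: 2.65
position: [446.8, -7.0, 76.7]
eef_rot: [[-0.391, 0.92, -0.001], [0.92, 0.391, -0.0], [0.0, -0.001, -1.0]]
wrist_force: [-5.9, -0.1, 3.5]
gripper_width: 12.8
finger_force: 60.9
```

Call:
jog_arm([
  [[0,0,-8,0,0,0,-1],[0,0,-16,0,0,0,-1],[0,0,-24,0,0,0,-1],[0,0,-32,0,0,0,-1],[0,0,-40,0,0,0,-1]],
])

```text
clock: 3.28
position: [445.6, -8.0, 76.7]
eef_rot: [[-0.893, 0.45, -0.004], [0.45, 0.893, -0.002], [0.002, -0.004, -1.0]]
wrist_force: [-8.4, -3.1, 6.2]
gripper_width: 12.8
finger_force: 61.2
```

Call:
jog_arm([
  [[0,0,-8,0,0,0,-1],[0,0,-16,0,0,0,-1],[0,0,-24,0,0,0,-1],[0,0,-30,0,0,0,-1],[0,0,-36,0,0,0,-1]],
])

```text
clock: 3.9
position: [445.3, -9.3, 76.7]
eef_rot: [[-0.987, -0.159, -0.004], [-0.159, 0.987, -0.006], [0.005, -0.005, -1.0]]
wrist_force: [-9.3, -5.7, 5.6]
gripper_width: 12.8
finger_force: 61.2
```

```bash
python3 - <<'E'
from h import *
o=get_obs();print(o['torque'],o['wrist_force'],o['gripper_width']);R=o['eef_rot'];print(np.degrees(np.arctan2(R[1][1],R[0][1])))
E
```

```text
[-1.01371116  1.91299908 -0.04963042] [-9.25054677 -5.73956843  5.64724181] 12.758168249114632
99.12233646910046
```

Call:
jog_arm([
  [[0,0,-2,0,0,0,-1],[0,0,-4,0,0,0,-1],[0,0,-4,0,0,0,-1]],
])

```text
clock: 4.28
position: [445.3, -9.4, 76.7]
eef_rot: [[-0.976, -0.218, -0.004], [-0.218, 0.976, -0.005], [0.005, -0.004, -1.0]]
wrist_force: [-8.4, -5.2, 6.7]
gripper_width: 12.5
finger_force: 72.0
```

```bash
python3 - <<'E'
from h import *
o=get_obs();print(o['torque'],o['wrist_force'],o['gripper_width']);R=o['eef_rot'];print(np.degrees(np.arctan2(R[1][1],R[0][1])))
E
```

```text
[-0.90416051  1.93971888 -1.5803247 ] [-8.41057654 -5.21224022  6.70392032] 12.483321824129945
102.61131211711384
```

The reaction torque has risen to 1.6 N m, so the knob is against its stop. I'll let go, rise and move over towards the rest.

Call:
jog_arm([
  [[0,0,0,0,0,0,0],[0,0,0,0,0,0,0],[0,0,0,0,0,-0.03,0],[0,0,0,0,0,-0.08,0.3],[0,0,0,0,0,-0.14,0.5]],
])

```text
clock: 4.9
position: [447.2, -6.6, 216.1]
eef_rot: [[-0.974, -0.226, -0.001], [-0.226, 0.974, 0.001], [0.001, 0.001, -1.0]]
wrist_force: [1.1, 0.2, 1.0]
gripper_width: 63.7
finger_force: 0.0
```

Call:
jog_arm([
  [[0,0,10,0.006,-0.04,-0.02,0.5],[0,0,20,0.012,-0.08,-0.04,0.5],[0,0,30,0.02,-0.12,-0.06,0.5],[0,0,40,0.03,-0.17,-0.06,0.5],[0,0,50,0.04,-0.22,-0.06,0.5]],
])

```text
clock: 5.52
position: [459.0, -232.0, 276.4]
eef_rot: [[-0.796, 0.605, 0.003], [0.605, 0.796, -0.001], [-0.003, 0.001, -1.0]]
wrist_force: [0.8, -0.1, 0.3]
gripper_width: 64.1
finger_force: 0.0
```

Call:
jog_arm([
  [[0,0,10,0,0,0,0.5],[0,0,20,0,0,0,0.5],[0,0,30,0,0,0,0.5],[0,0,40,0,0,0,0.5],[0,0,50,0,0,0,0.5]],
])

```text
clock: 6.15
position: [458.7, -230.4, 275.7]
eef_rot: [[-0.047, 0.999, 0.002], [0.999, 0.047, -0.0], [-0.0, 0.002, -1.0]]
wrist_force: [0.6, 0.1, -0.2]
gripper_width: 64.1
finger_force: 0.0
```

```bash
python3 - <<'E'
from h import *
np.savez('wc2.npz',**camera_info('wrist'));im,d=snapshot('wrist');np.savez('w2.npz',im=im,d=d)
it,dt=snapshot('top');np.savez('top1.npz',im=it,d=dt)
k=cv2.resize(it[180:230,255:315],(672,560),interpolation=cv2.INTER_CUBIC)
cv2.imwrite('pics/w2.png',cv2.resize(np.hstack([im,k[:420,:] if 0 else cv2.resize(k,(240,420))]),(800,420))[:,:,::-1])
go(461,-336,220,-33)
X=cloud('top',dt);X[dt<=0]=np.nan;r=X[185:225,260:310].reshape(-1,3);r=r[(r[:,2]>90)&(r[:,2]<106)];print(len(r),cv2.minAreaRect(r[:,:2].astype(np.float32)))
E
```

```text
clk 6.25 row turn [ 0.1 -0.  36.1] shift [-0.1056 -0.0033  0.0557]
92 ((447.3799133300781, -7.329582214355469), (41.500816345214844, 13.749336242675781), 9.868173599243164)
```

View pics/w2.png

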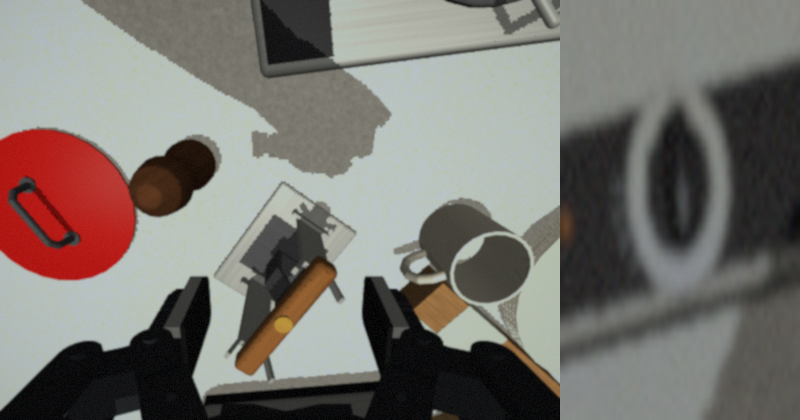

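The knob bar now lies at 9.9°, against 9.6° for the hotplate, with the white mark to the front, so it is off. The lifter's handle shows at (240,368) to (325,262) in the wrist picture. Next I need the side the hook points to.

```bash
python3 - <<'E'
from h import *
w=np.load('w2.npz');c=dict(np.load('wc2.npz'));d=w['d'];X=cloud('wrist',d,c);X[d<=0]=np.nan
r=X.reshape(-1,3);n=(np.hypot(r[:,0]-461,r[:,1]+336)<75)
hp=r[n&(r[:,2]>143)&(r[:,2]<150.5)]
col=w['im'].reshape(-1,3).astype(int);hc=r[n&(r[:,2]>135)&(r[:,2]<152)&(col[:,0]-col[:,2]>40)]
for h in(hp,hc):
    print(len(h),cv2.minAreaRect(h[:,:2].astype(np.float32)),h.mean(0).round(1))
bs=r[(np.hypot(r[:,0]-461,r[:,1]+336)<110)&(r[:,2]>5)&(r[:,2]<11)]
print('base',len(bs),cv2.minAreaRect(bs[:,:2].astype(np.float32)))
(cx,cy),_,_=cv2.minAreaRect(hc[:,:2].astype(np.float32));a=np.radians(-33)
ex=np.array([np.cos(a),np.sin(a)]);ey=np.array([-ex[1],ex[0]])
for nm,R in(('wrist',r),('scene',np.load('Y.npy'))):
    q=R[:,:2]-[cx,cy];L=np.stack([q@ex,q@ey,R[:,2]],1)
    for z0 in range(14,130,12):
        s=L[(abs(L[:,1])<20)&(abs(L[:,0])<50)&(L[:,2]>z0)&(L[:,2]<z0+12)]
        if len(s):print(nm,z0,len(s),np.percentile(s,[5,50,95],axis=0)[:,:2].round().tolist())
g=w['im'][180:390,200:370];cv2.imwrite('pics/w3.png',cv2.resize(np.clip(g*1.4,0,255).astype(np.uint8),(680,600)[:2],interpolation=cv2.INTER_CUBIC)[:,:,::-1])
E
```

```text
3437 ((461.93798828125, -339.2803039550781), (129.29307556152344, 48.12601089477539), 57.325218200683594) [ 463.  -335.1  148. ]
3120 ((461.3692932128906, -338.13818359375), (127.973388671875, 20.600271224975586), 56.89631271362305) [ 462.2 -334.4  148.1]
base 5839 ((460.71917724609375, -340.7752685546875), (149.95559692382812, 109.65731048583984), 56.888187408447266)
wrist 26 77 [[-15.0, -8.0], [0.0, 5.0], [19.0, 11.0]]
wrist 38 367 [[-15.0, -11.0], [6.0, 1.0], [20.0, 10.0]]
wrist 50 72 [[-16.0, -12.0], [-15.0, 2.0], [-12.0, 11.0]]
wrist 62 80 [[-15.0, -12.0], [-15.0, 3.0], [-11.0, 11.0]]
wrist 74 184 [[-15.0, -12.0], [-13.0, 0.0], [-10.0, 11.0]]
wrist 86 281 [[-10.0, -12.0], [-6.0, 0.0], [-2.0, 11.0]]
wrist 98 124 [[-3.0, -12.0], [-1.0, -1.0], [-1.0, 11.0]]
wrist 122 4 [[-10.0, -15.0], [-10.0, -8.0], [-9.0, -3.0]]
scene 26 5 [[-16.0, -7.0], [-14.0, 4.0], [-8.0, 13.0]]
scene 38 3 [[-16.0, -7.0], [-15.0, 12.0], [-15.0, 18.0]]
scene 50 4 [[-15.0, 10.0], [-13.0, 11.0], [-11.0, 13.0]]
scene 62 7 [[-17.0, 3.0], [-15.0, 10.0], [-12.0, 16.0]]
scene 74 10 [[-16.0, -12.0], [-13.0, -2.0], [-11.0, 12.0]]
scene 86 1 [[-4.0, -10.0], [-4.0, -10.0], [-4.0, -10.0]]
scene 122 2 [[-10.0, -11.0], [-10.0, -10.0], [-10.0, -10.0]]
```

View pics/w3.png

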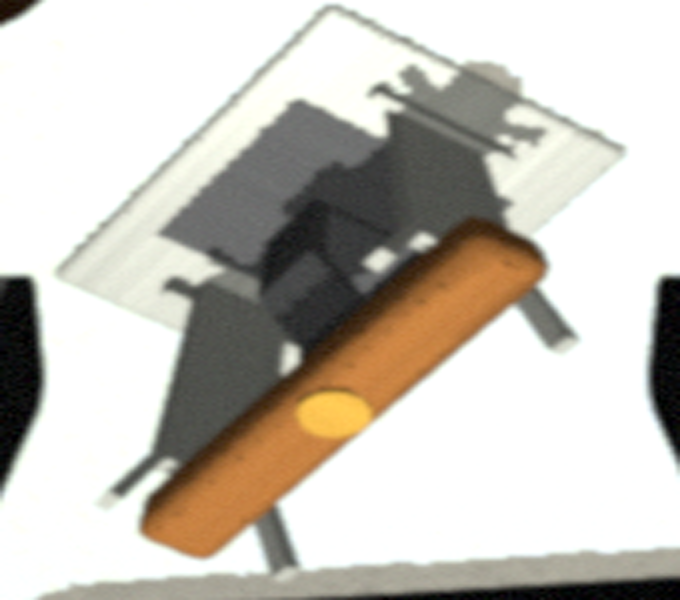

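The crop shows the steel uprights and the black shank to the left of the wooden handle, whose centre is the yellow dot at (335,412). The depth points put the shank at -15 mm and the prong out to +20 mm along yaw -33°. So the lifter's +x is at about -33°, and gripping with tool y along it works.

Call:
jog_arm([
  [[0,0,9,-0.03,-0.001,0.01,0.5],[0,0,18,-0.06,-0.002,0.03,0.5],[0,0,27,-0.09,-0.003,0.05,0.5],[0,0,36.2,-0.108,-0.003,0.056,0.5],[0,0,36.2,-0.108,-0.003,0.056,0.5]],
])

```text
clock: 6.88
position: [460.4, -339.0, 218.2]
eef_rot: [[0.545, 0.838, -0.001], [0.838, -0.545, 0.001], [0.001, -0.002, -1.0]]
wrist_force: [-1.0, -0.2, -0.1]
gripper_width: 64.6
finger_force: 0.0
```

Call:
jog_arm([
  [[0,0,0,0,0,0,0.5],[0,0,0,0,0,0,0.5]],
])

```text
clock: 7.12
position: [461.2, -337.8, 220.4]
eef_rot: [[0.545, 0.838, 0.001], [0.838, -0.545, -0.001], [0.0, 0.002, -1.0]]
wrist_force: [-0.2, 0.1, 0.5]
gripper_width: 64.0
finger_force: 0.0
```

```bash
python3 - <<'E'
from h import *
go(461.3,-338.5,119,-33.1)
E
```

```text
clk 7.12 row turn [ 0.1 -0.   0.1] shift [-0.0005  0.0003  0.1014]
```

Call:
jog_arm([
  [[0,0,0,0,0,0.04,0.5],[0,0,0,0,0,0.08,0.5],[0,0,0,0,0,0.101,0.5],[0,0,0,0,0,0.101,0.5],[0,0,0,0,0,0.101,-1]],
])

```text
clock: 7.75
position: [461.4, -338.7, 120.0]
eef_rot: [[0.547, 0.837, 0.002], [0.837, -0.547, -0.002], [-0.0, 0.002, -1.0]]
wrist_force: [0.1, 0.2, 0.7]
gripper_width: 47.0
finger_force: 0.0
```

Call:
jog_arm([
  [[0,0,0,0,0,0,-1],[0,0,0,0,0,0,-1],[0,0,0,0,0,0,-1],[0,0,0,0,0,0,-1]],
])

```text
clock: 8.25
position: [461.6, -339.2, 120.5]
eef_rot: [[0.547, 0.837, 0.003], [0.837, -0.547, -0.002], [-0.0, 0.004, -1.0]]
wrist_force: [-1.0, 0.7, 6.2]
gripper_width: 20.6
finger_force: 60.2
```

Call:
jog_arm([
  [[0,0,0,0,0,-0.01,-1],[0,0,0,0,0,-0.03,-1],[0,0,0,0,0,-0.06,-1],[0,0,0,0,0,-0.09,-1],[0,0,0,0,0,-0.12,-1]],
])

```text
clock: 8.88
position: [460.2, -338.1, 238.5]
eef_rot: [[0.548, 0.837, -0.001], [0.837, -0.548, 0.001], [0.0, -0.002, -1.0]]
wrist_force: [-0.4, -0.2, -1.9]
gripper_width: 20.8
finger_force: 59.2
```

Call:
jog_arm([
  [[0,0,0,0.02,-0.005,-0.02,-1],[0,0,0,0.05,-0.013,-0.04,-1],[0,0,0,0.09,-0.024,-0.064,-1],[0,0,0,0.13,-0.035,-0.064,-1],[0,0,0,0.167,-0.045,-0.064,-1]],
])

```text
clock: 9.5
position: [514.6, -172.8, 302.4]
eef_rot: [[0.547, 0.837, -0.0], [0.837, -0.547, 0.0], [-0.0, -0.0, -1.0]]
wrist_force: [-0.2, 0.2, -3.3]
gripper_width: 21.2
finger_force: 59.2
```

Call:
jog_arm([
  [[0,0,-8,0.04,-0.011,0,-1],[0,0,-17,0.08,-0.022,0,-1],[0,0,-26,0.12,-0.033,0,-1],[0,0,-35,0.15,-0.041,0,-1],[0,0,-44,0.167,-0.045,0,-1]],
])

```text
clock: 10.12
position: [568.1, -7.9, 301.5]
eef_rot: [[-0.194, 0.981, -0.002], [0.981, 0.194, 0.0], [0.001, -0.002, -1.0]]
wrist_force: [-1.2, -0.2, -1.5]
gripper_width: 21.4
finger_force: 59.2
```

Call:
jog_arm([
  [[0,0,-9,0,0,0,-1],[0,0,-18,0,0,0,-1],[0,0,-27.5,0,0,0,-1],[0,0,-27.5,0,0,0,-1],[0,0,-27.5,0,0,0,-1]],
])

```text
clock: 10.75
position: [568.0, -9.7, 301.9]
eef_rot: [[-0.618, 0.786, -0.001], [0.786, 0.618, 0.0], [0.001, -0.001, -1.0]]
wrist_force: [-0.0, 0.6, -1.2]
gripper_width: 20.6
finger_force: 59.2
```

```bash
python3 - <<'E'
from h import *
o=get_obs();c=camera_info('wrist');im,d=snapshot('wrist');np.savez('w4.npz',im=im,d=d)
cv2.imwrite('pics/w4.png',im[:,:,::-1])
X=cloud('wrist',d,c);X[d<=0]=np.nan;r=X.reshape(-1,3)
R=np.array(o['eef_rot']);p=np.array(o['position']);print(p,np.degrees(np.arctan2(R[1,1],R[0,1])),o['gripper_width'])
L=(r-p)@R
s=L[(abs(L[:,0])<14)&(abs(L[:,1])<40)&(L[:,2]>5)&(L[:,2]<100)]
for z0 in range(5,100,8):
    q=s[(s[:,2]>=z0)&(s[:,2]<z0+8)]
    if len(q):print(z0,len(q),np.percentile(q,[2,50,98],axis=0).round(1).tolist())
k=(r[:,2]>175)&(r[:,2]<192)&(np.hypot(r[:,0]-610,r[:,1]-24)<50)&(abs((r[:,:2]-[609.8,23.8])@[.7837,.6211])<15);q=r[k]
if len(q):print('loop',len(q),cv2.minAreaRect(q[:,:2].astype(np.float32)),q.mean(0),np.percentile(q[:,2],95))
q=r[(r[:,2]>180)&(r[:,2]<192)&(np.hypot(r[:,0]-610,r[:,1]-24)<40)]
if len(q):
  l=cv2.fitLine(q[:,:2].astype(np.float32),cv2.DIST_HUBER,0,.1,.1).ravel();print(l,np.degrees(np.arctan2(l[1],l[0])))
go(567.5,-9.7,302,38.4)
E
```

```text
[568.02000766  -9.68470683 301.9481264 ] 38.171580061894495 20.582679161083206
69 244 [[-11.4, 19.1, 70.9], [-0.1, 21.0, 72.0], [11.6, 23.0, 75.6]]
77 20 [[11.3, 19.8, 77.2], [11.5, 21.3, 80.9], [12.0, 22.6, 84.7]]
85 5 [[11.4, 20.6, 86.5], [11.4, 21.8, 87.0], [11.5, 23.1, 87.2]]
loop 1018 ((610.3408813476562, 20.940765380859375), (8.37801742553711, 76.37721252441406), 39.07856750488281) [607.87704358  23.03246336 183.69699194] 186.21362383996362
[  0.62662673  -0.7793195  608.7708      21.956196  ] -51.198315
clk 10.8 row turn [-0.  -0.  -0.2] shift [ 0.0004 -0.0004  0.    ]
```

View pics/w4.png

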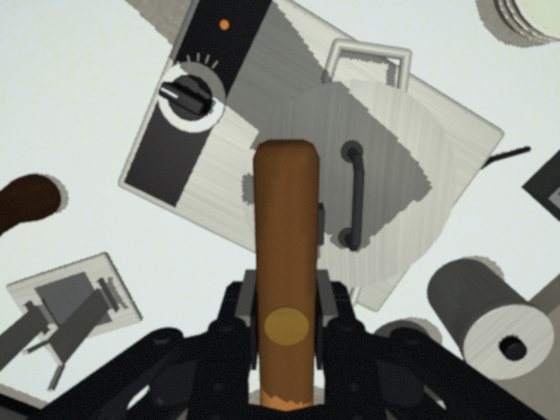

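In the wrist view the hook tip at (320,225) is parallel to the loop bar, which runs (352,150) to (350,240), and faces it. The gripped lifter has no noticeable offset: the prong is centred and the tip is at +21 mm. I'll lower it and slide the hook under the bar.

Call:
jog_arm([
  [[0,0,-0.5,-0.0015,-0.0015,0.02,-1],[0,0,-0.5,-0.0015,-0.0015,0.04,-1],[0,0,-0.5,-0.0015,-0.0015,0.055,-1],[0,0,-0.5,-0.0015,-0.0015,0.0615,-1],[0,0,-0.5,-0.0015,-0.0015,0.0615,-1]],
])

```text
clock: 11.42
position: [567.7, -11.7, 240.5]
eef_rot: [[-0.627, 0.779, -0.001], [0.779, 0.627, 0.0], [0.001, -0.001, -1.0]]
wrist_force: [-0.9, 0.9, -1.6]
gripper_width: 20.7
finger_force: 59.2
```

```bash
cat > m.py <<'E'
from h import *
def meas(lo,hi,save=None):
    o=get_obs();c=camera_info('wrist');im,d=snapshot('wrist')
    if save:cv2.imwrite(save,im[:,:,::-1])
    X=cloud('wrist',d,c);X[d<=0]=np.nan;r=X.reshape(-1,3)
    R=np.array(o['eef_rot']);p=np.array(o['position']);print(p.round(1),np.degrees(np.arctan2(R[1,1],R[0,1])).round(2),np.round(o['wrist_force'],1))
    L=(r-p)@R;k=(r[:,2]>lo)&(r[:,2]<hi)&(abs(L[:,0])<45)&(L[:,1]>-12)&(L[:,1]<90)
    for x0 in range(-40,45,8):
        q=L[k&(L[:,0]>=x0)&(L[:,0]<x0+8)]
        if len(q):print(x0,len(q),np.percentile(q[:,1:],[3,50,97],axis=0).round(1).tolist())
E
python3 -c "
from m import *
meas(172,192)"
```

```text
[567.7 -11.7 240.5] 38.79 [-0.9  0.9 -1.6]
-40 63 [[49.8, 57.8], [51.5, 62.0], [55.2, 67.9]]
-32 145 [[49.9, 54.1], [52.5, 55.6], [56.9, 60.8]]
-24 165 [[49.9, 54.1], [52.7, 55.5], [57.0, 58.8]]
-16 169 [[49.9, 54.2], [52.7, 55.5], [56.8, 58.9]]
-8 179 [[49.8, 53.9], [52.7, 55.5], [57.0, 58.1]]
0 186 [[49.9, 54.0], [52.9, 55.6], [57.1, 58.5]]
8 190 [[49.8, 54.1], [52.8, 55.7], [57.2, 58.8]]
16 199 [[49.8, 54.1], [52.7, 55.6], [57.0, 58.3]]
24 243 [[49.7, 54.5], [52.7, 58.0], [56.8, 63.9]]
32 131 [[49.8, 61.1], [52.6, 64.4], [56.6, 67.8]]
```

Call:
jog_arm([
  [[0,0,0,-0.003,0.012,0,-1],[0,0,0,-0.003,0.025,0,-1],[0,0,0,-0.003,0.038,0,-1],[0,0,0,-0.003,0.0495,0,-1],[0,0,0,-0.003,0.0495,0,-1]],
])

```text
clock: 12.1
position: [609.0, 17.7, 240.3]
eef_rot: [[-0.628, 0.778, -0.001], [0.778, 0.628, 0.0], [0.0, -0.0, -1.0]]
wrist_force: [0.3, -1.1, -3.5]
gripper_width: 20.9
finger_force: 59.3
```

```bash
python3 -c "
from m import *
meas(172,192)"
```

```text
[609.   17.7 240.3] 38.88 [ 0.3 -1.1 -3.5]
```

Call:
jog_arm([
  [[0,0,0,0,0,-0.006,-1],[0,0,0,0,0,-0.011,-1],[0,0,0,0,0,-0.015,-1],[0,0,0,0,0,-0.018,-1],[0,0,0,0,0,-0.021,-1]],
])

```text
clock: 12.78
position: [607.9, 16.9, 261.0]
eef_rot: [[-0.627, 0.779, -0.002], [0.779, 0.627, 0.0], [0.001, -0.001, -1.0]]
wrist_force: [0.3, -0.4, -6.4]
gripper_width: 21.2
finger_force: 59.0
```

Call:
jog_arm([
  [[0,0,0,0,0,-0.003,-1],[0,0,0,0,0,-0.006,-1],[0,0,0,0,0,-0.01,-1],[0,0,0,0,0,-0.015,-1],[0,0,0,0,0,-0.02,-1]],
])

```text
clock: 13.4
position: [608.4, 16.9, 282.3]
eef_rot: [[-0.627, 0.779, 0.0], [0.779, 0.627, -0.0], [-0.0, 0.0, -1.0]]
wrist_force: [-0.2, -0.3, -6.0]
gripper_width: 21.2
finger_force: 59.0
```

```bash
python3 - <<'E'
from m import *
im,d=snapshot('scene');o=get_obs();print(o['wrist_force'],o['torque'],o['position'])
g=np.clip(im[150:280,160:340]*1.5,0,255).astype(np.uint8)
cv2.imwrite('pics/s5.png',cv2.resize(g,(720,520),interpolation=cv2.INTER_CUBIC)[:,:,::-1])
E
```

```text
[ 0.02644953 -0.34935594 -5.57861218] [-0.03894403  0.00337064  0.03606585] [608.68415827  16.92235345 283.19991876]
```

View pics/s5.png

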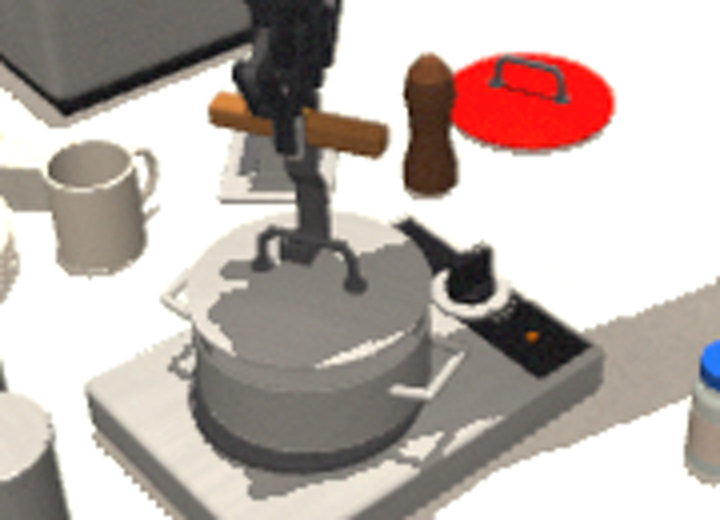

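The lid hangs level from the hook, about 20 mm above the pot: loop at (310,250) in the crop, pot below it unmoved. I'll fix the lid centre relative to the tool, and the trivet centre.

Call:
jog_arm([
  [[0,0,0,0,0,-0.005,-1],[0,0,0,0,0,-0.011,-1],[0,0,0,0,0,-0.018,-1],[0,0,0,0,0,-0.025,-1],[0,0,0,0,0,-0.03,-1]],
])

```text
clock: 14.08
position: [608.6, 16.9, 312.6]
eef_rot: [[-0.627, 0.779, 0.001], [0.779, 0.627, -0.0], [-0.001, 0.001, -1.0]]
wrist_force: [0.4, 0.6, -6.9]
gripper_width: 21.3
finger_force: 59.0
```

```bash
cat > lid.py <<'E'
from h import *
def lid(zl,c0):
    o=get_obs();p=np.array(o['position']);R=np.array(o['eef_rot'])
    for n in('scene','top','wrist'):
        c=camera_info(n);im,d=snapshot(n);X=cloud(n,d,c);X[d<=0]=np.nan;r=X.reshape(-1,3)
        q=r[(r[:,2]>zl)&(r[:,2]<zl+26)&(np.hypot(r[:,0]-c0[0],r[:,1]-c0[1])<105)]
        if len(q)<50: continue
        f=q[:,:2].astype(np.float32);e=cv2.fitEllipse(cv2.convexHull(f));m=cv2.minEnclosingCircle(f)
        A=np.c_[q[:,:2]-q[:,:2].mean(0),np.ones(len(q))];rim=q[np.hypot(*(q[:,:2]-m[0]).T)>75]
        B=np.c_[rim[:,:2]-m[0],np.ones(len(rim))];s=np.linalg.lstsq(B,rim[:,2],rcond=None)[0]
        print(n,len(q),'ell',np.round(e[0],1),np.round(e[1],1),'enc',np.round(m[0],1),round(m[1],1),'rim tilt deg',np.degrees(s[:2]).round(2),'z',s[2].round(1),'tool',((np.r_[m[0],0]-p)@R)[:2].round(1))
    print(p.round(1),np.round(o['wrist_force'],1))
E
python3 - <<'E'
from lid import *
lid(178,(612,20))
a=np.load('top0.npz');im=cv2.cvtColor(a['im'],cv2.COLOR_RGB2HSV);k=((im[...,1]>70)&(im[...,0]<30)).astype(np.uint8);k[:150]=0;k[230:]=0;k[:,:115]=0;k[:,200:]=0
c=camera_info('top');cn=max(cv2.findContours(k,0,1)[0],key=cv2.contourArea)[:,0]
q=np.array([ray(c,u,v,13)[:2] for u,v in cn],np.float32);print('trivet top',cv2.fitEllipse(q),cv2.minEnclosingCircle(q))
a=np.load('scene0.npz');im=cv2.cvtColor(a['im'],cv2.COLOR_RGB2HSV);k=((im[...,1]>70)&(im[...,0]<30)).astype(np.uint8);k[:280]=0;k[335:]=0;k[:,:300]=0;k[:,368:]=0
c=camera_info('scene');cn=max(cv2.findContours(k,0,1)[0],key=cv2.contourArea)[:,0]
q=np.array([ray(c,u,v,13)[:2] for u,v in cn],np.float32);print('trivet scene',cv2.fitEllipse(q),cv2.minEnclosingCircle(q))
E
```

```text
scene 1803 ell [611.9  22.8] [182.  184.9] enc [611.8  23.4] 93.9 rim tilt deg [ 0.07 -0.29] z 190.7 tool [3.3 6.4]
wrist 33934 ell [611.3  20.4] [183.4 183.6] enc [611.3  20.4] 92.0 rim tilt deg [ 0.1  -0.26] z 193.9 tool [1.1 4.1]
[608.6  16.9 312.6] [ 0.4  0.6 -6.9]
trivet top ((482.21368408203125, 338.8888244628906), (162.7385711669922, 163.9740447998047), 138.32615661621094) ((482.36236572265625, 338.8917541503906), 83.26170349121094)
trivet scene ((487.2252502441406, 342.7384948730469), (165.97996520996094, 172.8059539794922), 127.6895751953125) ((486.83355712890625, 342.80938720703125), 87.56716918945312)
```

Call:
jog_arm([
  [[0,0,0,0.004,0.001,0,-1],[0,0,0,0.012,0.0035,0,-1],[0,0,0,0.023,0.007,0,-1],[0,0,0,0.038,0.0115,0,-1],[0,0,0,0.055,0.017,0,-1]],
])

```text
clock: 14.85
position: [586.5, 71.8, 311.9]
eef_rot: [[-0.627, 0.779, -0.0], [0.779, 0.627, 0.0], [0.0, 0.0, -1.0]]
wrist_force: [1.1, 0.2, -6.3]
gripper_width: 20.8
finger_force: 59.0
```

Call:
jog_arm([
  [[0,0,0,0.018,0.0055,0,-1],[0,0,0,0.036,0.011,0,-1],[0,0,0,0.052,0.016,0,-1],[0,0,0,0.065,0.02,0,-1],[0,0,0,0.073,0.022,0,-1]],
])

```text
clock: 15.48
position: [558.2, 142.0, 311.8]
eef_rot: [[-0.627, 0.779, -0.0], [0.779, 0.627, 0.0], [0.0, -0.0, -1.0]]
wrist_force: [-0.1, -0.5, -6.1]
gripper_width: 20.8
finger_force: 59.0
```

Call:
jog_arm([
  [[0,0,0,0.002,0.0005,0,-1],[0,0,0,0.002,0.0005,0,-1],[0,0,0,0.002,0.0005,0,-1],[0,0,0,0.002,0.0005,0,-1]],
])

```text
clock: 15.98
position: [557.9, 142.5, 311.7]
eef_rot: [[-0.626, 0.78, -0.0], [0.78, 0.626, -0.0], [-0.0, -0.0, -1.0]]
wrist_force: [0.4, 0.5, -5.7]
gripper_width: 20.8
finger_force: 59.0
```

```bash
python3 - <<'E'
from lid import *
c=camera_info('wrist');im,d=snapshot('wrist')
cv2.imwrite('pics/w6.png',im[:,:,::-1])
X=cloud('wrist',d,c);X[d<=0]=np.nan;r=X.reshape(-1,3)
q=r[(r[:,2]>8)&(r[:,2]<20)&(np.hypot(r[:,0]-483,r[:,1]-340)<105)];print(len(q))
if len(q)>50:
    h=cv2.convexHull(q[:,:2].astype(np.float32));print(cv2.fitEllipse(h),cv2.minEnclosingCircle(q[:,:2].astype(np.float32)),q.min(0),q.max(0))
lid(178,get_obs()['position'][:2]+np.array([2.6,4]))
go(480.4,335.5,312.6,38.8)
E
```

```text
6457
((501.95111083984375, 311.2454833984375), (101.36079406738281, 150.04574584960938), 126.65817260742188) ((500.17205810546875, 315.4322509765625), 79.22176361083984) [438.08009336 252.74966697   8.16863922] [567.42855356 364.63241501  18.05900504]
scene 2125 ell [560.4 147.6] [183.2 185.7] enc [560.3 147.4] 93.9 rim tilt deg [-0.16 -0.35] z 189.9 tool [2.2 5. ]
top 1020 ell [566.  102.4] [ 85.6 151.6] enc [568.4 111. ] 82.6 rim tilt deg [ 1.16 -3.97] z 191.2 tool [-31.2 -11.6]
wrist 33944 ell [560.2 146.2] [183.6 183.7] enc [560.3 146.1] 92.3 rim tilt deg [-0.12 -0.27] z 192.8 tool [1.2 4.1]
[557.8 142.6 311.8] [-0.3 -0.3 -6.8]
clk 16.18 row turn [ 0.  0. -0.] shift [ 0.1987  0.0604 -0.0008]
```

View pics/w6.png

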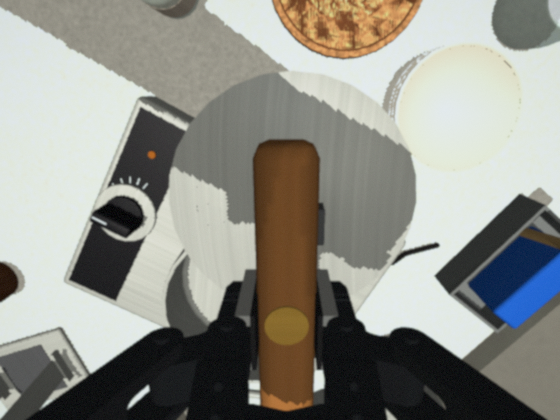

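The wrist view shows the level lid in the middle, with the trivet ahead of it, cut by the picture's upper edge at (347,25), and the bowls at (458,107). I'll fit the trivet's visible arc with its known radius.

```bash
python3 - <<'E'
from h import *
from scipy.optimize import least_squares
c=camera_info('wrist');im=cv2.imread('pics/w6.png');hs=cv2.cvtColor(im,cv2.COLOR_BGR2HSV)
def fit(k,c,R=85):
    cn=max(cv2.findContours(k,0,1)[0],key=cv2.contourArea)[:,0];cn=cn[(cn[:,1]>2)]
    q=np.array([ray(c,u,v,12)[:2] for u,v in cn])
    for _ in range(2):
        s=least_squares(lambda x:np.hypot(*(q-x[:2]).T)-(R if len(x)<3 else x[2]),[483,340],loss='soft_l1');
    print(len(q),s.x.round(1),np.abs(s.fun).mean().round(2))
k=((hs[...,1]>80)&(hs[...,0]<30)).astype(np.uint8);k[75:]=0;k[:,:260]=0;k[:,430:]=0
fit(k,c)
E
```

```text
170 [480.7 339.1] 0.42
```

Call:
jog_arm([
  [[0,0,0,0.004,0.001,0,-1],[0,0,0,0.012,0.0035,0,-1],[0,0,0,0.023,0.007,0,-1],[0,0,0,0.038,0.0115,0,-1],[0,0,0,0.055,0.0165,0,-1]],
])

```text
clock: 16.8
position: [535.5, 197.5, 311.9]
eef_rot: [[-0.627, 0.779, -0.0], [0.779, 0.627, 0.0], [0.0, 0.0, -1.0]]
wrist_force: [-0.8, -0.7, -7.3]
gripper_width: 20.9
finger_force: 59.0
```

Call:
jog_arm([
  [[0,0,0,0.018,0.0055,0,-1],[0,0,0,0.036,0.011,0,-1],[0,0,0,0.054,0.0165,0,-1],[0,0,0,0.072,0.0215,0,-1],[0,0,0,0.09,0.027,0,-1]],
])

```text
clock: 17.42
position: [500.2, 284.4, 311.8]
eef_rot: [[-0.627, 0.779, -0.0], [0.779, 0.627, 0.0], [0.0, 0.0, -1.0]]
wrist_force: [0.3, -0.5, -7.3]
gripper_width: 21.2
finger_force: 59.0
```

Call:
jog_arm([
  [[0,0,0,0.018,0.0055,0,-1],[0,0,0,0.034,0.01,0,-1],[0,0,0,0.046,0.0135,0,-1],[0,0,0,0.053,0.0155,0,-1],[0,0,0,0.055,0.016,0,-1]],
])

```text
clock: 18.05
position: [478.6, 336.4, 311.8]
eef_rot: [[-0.627, 0.779, 0.0], [0.779, 0.627, -0.0], [-0.0, -0.0, -1.0]]
wrist_force: [0.6, -0.6, -7.3]
gripper_width: 20.7
finger_force: 59.0
```

Call:
jog_arm([
  [[0,0,0,0,0,0.004,-1],[0,0,0,0,0,0.012,-1],[0,0,0,0,0,0.024,-1],[0,0,0,0,0,0.038,-1],[0,0,0,0,0,0.054,-1]],
])

```text
clock: 18.68
position: [478.6, 335.7, 256.4]
eef_rot: [[-0.626, 0.78, -0.001], [0.78, 0.626, -0.0], [0.0, -0.001, -1.0]]
wrist_force: [0.2, 0.3, -6.0]
gripper_width: 20.7
finger_force: 59.1
```

Call:
jog_arm([
  [[0,0,0,0,0,0.016,-1],[0,0,0,0,0,0.032,-1],[0,0,0,0,0,0.046,-1],[0,0,0,0,0,0.058,-1],[0,0,0,0,0,0.066,-1]],
])

```text
clock: 19.3
position: [478.4, 335.9, 190.7]
eef_rot: [[-0.627, 0.779, -0.001], [0.779, 0.627, -0.001], [0.0, -0.001, -1.0]]
wrist_force: [0.5, 0.2, -6.9]
gripper_width: 20.8
finger_force: 59.0
```

```bash
python3 - <<'E'
from lid import *
lid(55,(481.5,339))
go(479.1,335.5,147,38.8)
E
```

```text
scene 2561 ell [480.7 340.7] [182.4 186.2] enc [481.3 340.5] 93.5 rim tilt deg [ 0.02 -0.03] z 68.9 tool [1.7 5.3]
top 2172 ell [483.5 326.4] [146.2 185.2] enc [481.4 339.8] 91.8 rim tilt deg [0.37 0.35] z 69.7 tool [1.2 5. ]
wrist 33963 ell [480.4 339.5] [183.2 183.7] enc [480.5 339.4] 92.2 rim tilt deg [0.21 0.06] z 71.5 tool [1.4 4. ]
[478.4 335.9 190.7] [ 0.5  0.2 -6.9]
clk 19.45 row turn [-0.1 -0.   0. ] shift [-0.0008  0.0002  0.0444]
```

Call:
jog_arm([
  [[0,0,0,0,0,0.008,-1],[0,0,0,0,0,0.02,-1],[0,0,0,0,0,0.03,-1],[0,0,0,0,0,0.037,-1],[0,0,0,0,0,0.041,-1]],
])

```text
clock: 20.08
position: [478.3, 335.9, 149.9]
eef_rot: [[-0.627, 0.779, -0.001], [0.779, 0.627, -0.001], [0.0, -0.001, -1.0]]
wrist_force: [-0.6, 0.6, -7.1]
gripper_width: 21.0
finger_force: 59.1
```

Call:
jog_arm([
  [[0,0,0,0,0,0.0015,-1],[0,0,0,0,0,0.003,-1],[0,0,0,0,0,0.0045,-1],[0,0,0,0,0,0.006,-1],[0,0,0,0,0,0.0075,-1]],
])

```text
clock: 20.7
position: [479.3, 336.4, 144.3]
eef_rot: [[-0.627, 0.779, 0.002], [0.779, 0.627, 0.001], [-0.0, 0.002, -1.0]]
wrist_force: [-0.6, -0.3, -2.6]
gripper_width: 21.0
finger_force: 59.7
```

Call:
jog_arm([
  [[0,0,0,0,0,0.0015,-1],[0,0,0,0,0,0.003,-1],[0,0,0,0,0,0.0045,-1],[0,0,0,0,0,0.006,-1]],
])

```text
clock: 21.2
position: [478.7, 336.2, 137.3]
eef_rot: [[-0.627, 0.779, 0.0], [0.779, 0.627, 0.0], [-0.0, 0.0, -1.0]]
wrist_force: [0.4, 0.0, -1.8]
gripper_width: 20.7
finger_force: 59.7
```

The lid is down, and the wrist now carries only the lifter (-1.8 N). I'll lower the hook clear of the bar and back it out.

Call:
jog_arm([
  [[0,0,0,0,0,0.005,-1],[0,0,0,0,0,0.01,-1],[0,0,0,0,0,0.011,-1],[0,0,0,0,0,0.011,-1]],
])

```text
clock: 21.7
position: [478.5, 336.1, 126.0]
eef_rot: [[-0.627, 0.779, -0.0], [0.779, 0.627, -0.0], [0.0, -0.0, -1.0]]
wrist_force: [-0.3, 0.6, -2.6]
gripper_width: 21.3
finger_force: 59.7
```

Call:
jog_arm([
  [[0,0,0,0,-0.006,0,-1],[0,0,0,0,-0.014,0,-1],[0,0,0,0,-0.024,0,-1],[0,0,0,0,-0.036,0,-1],[0,0,0,0,-0.052,0,-1]],
])

```text
clock: 22.32
position: [437.4, 303.0, 126.4]
eef_rot: [[-0.627, 0.779, 0.0], [0.779, 0.627, 0.0], [-0.0, 0.0, -1.0]]
wrist_force: [-0.3, 1.1, -2.7]
gripper_width: 21.1
finger_force: 59.7
```

Call:
jog_arm([
  [[0,0,0,0,0,-0.02,-1],[0,0,0,0,0,-0.05,-1],[0,0,0,0,0,-0.09,-1],[0,0,0,0,0,-0.13,-1],[0,0,0,0,0,-0.175,-1]],
])

```text
clock: 22.95
position: [437.3, 303.0, 302.4]
eef_rot: [[-0.627, 0.779, -0.001], [0.779, 0.627, -0.0], [0.0, -0.001, -1.0]]
wrist_force: [0.9, -0.2, -1.2]
gripper_width: 21.1
finger_force: 59.7
```

```bash
python3 - <<'E'
from lid import *
lid(20,(481.5,339))
c=camera_info('wrist');o=get_obs();im,d=snapshot('wrist');X=cloud('wrist',d,c);X[d<=0]=np.nan
R=np.array(o['eef_rot']);p=np.array(o['position']);L=(X.reshape(-1,3)-p)@R
q=L[(abs(L[:,0])<14)&(abs(L[:,1])<40)&(L[:,2]>60)&(L[:,2]<77)];print('tip',np.percentile(q,[2,50,98],axis=0).round(1).tolist())
go(461.4,-338.6,240,-33.1)
E
```

```text
scene 2621 ell [482.2 341.7] [182.4 184.1] enc [481.9 341.1] 93.0 rim tilt deg [0.08 0.07] z 23.2 tool [ 1.7 58.8]
top 2350 ell [481.4 340.4] [178.3 182.5] enc [481.  341.7] 91.8 rim tilt deg [-0.13  0.13] z 25.0 tool [ 2.7 58.5]
wrist 13694 ell [481.4 339.9] [182.7 183.7] enc [481.5 339.7] 92.1 rim tilt deg [-0.07 -0.03] z 25.7 tool [ 0.9 57.6]
[437.3 303.  302.4] [ 0.9 -0.2 -1.2]
tip [[-11.6, 19.1, 70.8], [0.3, 21.1, 72.1], [11.9, 23.0, 76.0]]
clk 23.15 row turn [ 0.2 -0.1 71.9] shift [-0.5148 -0.3846  0.0617]
```

The lid lies flat at (481.5,340), on the trivet's centre to within about 1 mm, and the lifter hasn't shifted in the grip. Next I carry it back to the rest.

Call:
jog_arm([
  [[0,0,0,-0.012,-0.009,0,-1],[0,0,0,-0.036,-0.027,0,-1],[0,0,0,-0.068,-0.051,0,-1],[0,0,0,-0.104,-0.078,0,-1],[0,0,0,-0.14,-0.105,0,-1]],
])

```text
clock: 23.78
position: [442.7, 126.4, 299.0]
eef_rot: [[-0.627, 0.779, -0.004], [0.779, 0.627, -0.001], [0.001, -0.004, -1.0]]
wrist_force: [-0.3, -0.1, -2.6]
gripper_width: 21.0
finger_force: 59.8
```

Call:
jog_arm([
  [[0,0,0,-0.04,-0.03,0,-1],[0,0,0,-0.08,-0.06,0,-1],[0,0,0,-0.12,-0.09,0,-1],[0,0,0,-0.16,-0.12,0,-1],[0,0,0,-0.2,-0.15,0,-1]],
])

```text
clock: 24.4
position: [450.8, -123.1, 299.1]
eef_rot: [[-0.626, 0.78, -0.004], [0.78, 0.626, 0.001], [0.003, -0.002, -1.0]]
wrist_force: [0.9, 0.2, -3.0]
gripper_width: 21.3
finger_force: 59.8
```

Call:
jog_arm([
  [[0,0,9,-0.04,-0.03,0,-1],[0,0,18,-0.08,-0.06,0,-1],[0,0,27,-0.12,-0.09,0,-1],[0,0,36,-0.155,-0.115,0,-1],[0,0,45,-0.175,-0.13,0,-1]],
])

```text
clock: 25.02
position: [458.8, -341.2, 298.2]
eef_rot: [[0.116, 0.993, -0.004], [0.993, -0.116, 0.003], [0.002, -0.005, -1.0]]
wrist_force: [-0.2, 0.5, -2.4]
gripper_width: 20.8
finger_force: 59.8
```

Call:
jog_arm([
  [[0,0,9,0,0,0,-1],[0,0,18,0,0,0.01,-1],[0,0,26.9,0,0,0.03,-1],[0,0,26.9,0,0,0.06,-1],[0,0,26.9,0,0,0.06,-1]],
])

```text
clock: 25.65
position: [457.8, -337.3, 235.8]
eef_rot: [[0.546, 0.837, -0.008], [0.837, -0.546, 0.007], [0.002, -0.011, -1.0]]
wrist_force: [-0.6, 0.1, -1.6]
gripper_width: 20.9
finger_force: 59.7
```

```bash
python3 - <<'E'
from h import *
print(get_obs()['position']);go(461.4,-338.6,119.5,-33.1);go(461.4,-338.6,119.5,-33.1)
E
```

```text
[ 457.76124    -337.33310674  235.80310077]
clk 25.65 row turn [-0.6 -0.1 -0. ] shift [0.0008 0.005  0.1163]
clk 25.65 row turn [-0.6 -0.1 -0. ] shift [0.0008 0.005  0.1163]
```

Call:
jog_arm([
  [[0,0,0,0,0,0,-1],[0,0,0,0,0,0,-1],[0,0,0,0,0,0,-1]],
])

```text
clock: 26.02
position: [461.4, -339.5, 242.8]
eef_rot: [[0.546, 0.838, 0.002], [0.838, -0.546, -0.002], [-0.0, 0.002, -1.0]]
wrist_force: [-1.0, -1.0, -2.0]
gripper_width: 21.2
finger_force: 59.7
```

```bash
python3 - <<'E'
from h import *
go(461.4,-338.6,119.5,-33.1)
E
```

```text
clk 26.02 row turn [0.1 0.  0. ] shift [ 0.0008 -0.0008  0.1233]
```

Call:
jog_arm([
  [[0,0,0,0.0005,-0.0005,0.02,-1],[0,0,0,0.0005,-0.0005,0.05,-1],[0,0,0,0.0005,-0.0005,0.075,-1],[0,0,0,0.0005,-0.0005,0.09,-1],[0,0,0,0.0005,-0.0005,0.1,-1]],
])

```text
clock: 26.65
position: [460.9, -338.4, 141.1]
eef_rot: [[0.546, 0.838, 0.0], [0.838, -0.546, -0.0], [-0.0, 0.0, -1.0]]
wrist_force: [0.8, 0.1, -2.3]
gripper_width: 20.8
finger_force: 59.7
```

Call:
jog_arm([
  [[0,0,0,0,0,0.007,-1],[0,0,0,0,0,0.014,-1],[0,0,0,0,0,0.019,-1],[0,0,0,0,0,0.0225,-1],[0,0,0,0,0,0.0225,-1]],
])

```text
clock: 27.28
position: [460.9, -338.5, 120.5]
eef_rot: [[0.546, 0.838, 0.001], [0.838, -0.546, -0.001], [-0.0, 0.001, -1.0]]
wrist_force: [-2.7, 2.6, 3.7]
gripper_width: 21.2
finger_force: 60.6
```

Upward force: the handle is on its seat. I'll open, rise and check.

Call:
jog_arm([
  [[0,0,0,0,0,0,0.3],[0,0,0,0,0,0,0.3],[0,0,0,0,0,0,0.3],[0,0,0,0,0,-0.02,0.3],[0,0,0,0,0,-0.06,0.3]],
])

```text
clock: 27.9
position: [459.6, -337.3, 176.7]
eef_rot: [[0.546, 0.838, -0.004], [0.838, -0.546, 0.004], [0.001, -0.005, -1.0]]
wrist_force: [0.2, -0.4, -0.0]
gripper_width: 55.8
finger_force: 0.0
```

Call:
jog_arm([
  [[0,0,0,-0.02,0,-0.05,0.3],[0,0,0,-0.06,0,-0.1,0.3],[0,0,0,-0.1,0,-0.12,0.3],[0,0,0,-0.1,0,-0.12,0.3],[0,0,0,-0.1,0,-0.12,0.3]],
])

```text
clock: 28.52
position: [406.3, -421.9, 298.0]
eef_rot: [[0.546, 0.838, -0.0], [0.838, -0.546, 0.001], [0.001, -0.001, -1.0]]
wrist_force: [0.2, -0.2, -0.2]
gripper_width: 55.3
finger_force: 0.0
```

```bash
python3 - <<'E'
from lid import *
lid(20,(481.5,339))
w,d=snapshot('wrist');c=camera_info('wrist');s,ds=snapshot('scene')
X=cloud('wrist',d,c);X[d<=0]=np.nan;r=X.reshape(-1,3);col=w.reshape(-1,3).astype(int)
h=r[(np.hypot(r[:,0]-461,r[:,1]+338)<80)&(r[:,2]>125)&(r[:,2]<170)&(col[:,0]-col[:,2]>40)]
if len(h):print('handle',len(h),cv2.minAreaRect(h[:,:2].astype(np.float32)),h.mean(0),np.percentile(h[:,2],[5,95]))
g=cv2.resize(s,(800,600));cv2.imwrite('pics/end.png',g[:,:,::-1])
E
```

```text
scene 2624 ell [481.9 341.8] [182.2 184.3] enc [481.9 342.4] 92.9 rim tilt deg [-0.09 -0.06] z 23.2 tool [ 681.2 -353.9]
top 3415 ell [481.3 342.5] [181.9 184. ] enc [481.2 342.5] 92.5 rim tilt deg [ 0.03 -0.21] z 24.9 tool [ 680.9 -354.5]
[ 406.3 -421.9  298. ] [ 0.2 -0.2 -0.2]
handle 4022 ((455.659912109375, -347.9751281738281), (106.08796691894531, 20.81464195251465), 57.49223327636719) [ 457.67223459 -344.51840521  148.59386185] [146.81143799 150.15482242]
```

View pics/end.png

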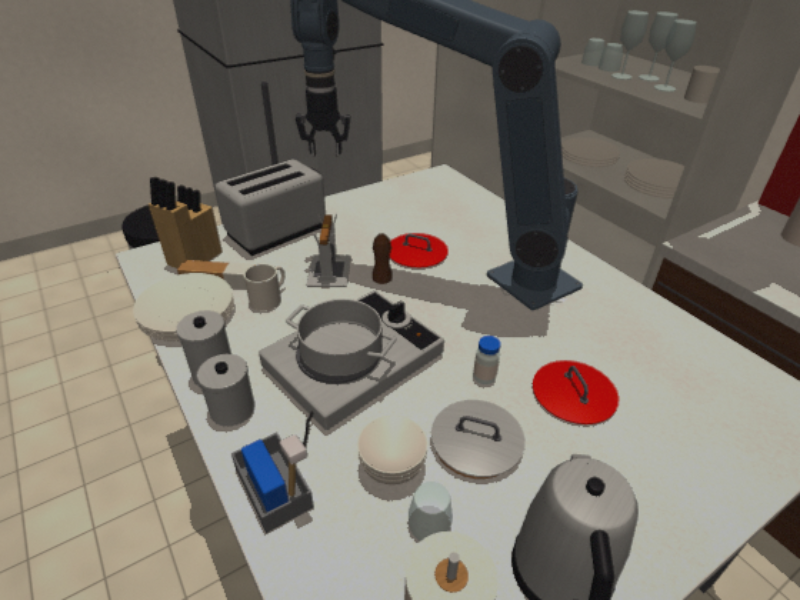

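The final view shows the lid flat on the trivet (478,437), the open pot still on the hotplate (340,335), the knob off (398,313) and the lifter level in its rest (328,235). The arm is clear of everything.

```bash
python3 -c "
from bench import *
print(job_done())"
```

```text
the job is handed in; nothing more can be done
None
```

The job is done and handed in at about 29 s: the knob is off, the lid lies flat within about 3 mm of the trivet's centre, the lifter is back in its rest, and nothing else was seen to move.

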